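# Load the medicine cassette into its dock

### The arm

A 6-joint arm with a two-finger parallel gripper is mounted at the origin on the work surface. World frame = base frame: x ahead of the robot, y to its left, z up, the work surface at z = 0. Lengths are in m, angles in degrees, forces in N, time in s.
With the tool pointing down it reaches from about 0.375 to 0.9 m from the base axis. Payload 3.1 kg.
Tool frame: the origin (TCP) lies at the very end of the fingers, on their centre line; the grasp point (between the pads) lies 19 mm behind it; z points along the fingers, y is the line along which they close (so a half turn about z gives the same grasp; the last joint's range is limited). The gripper opens to 87 mm and grips with 3 to 60 N. Pads are 19 mm wide; open, the fingers measure 117 mm over their backs; the gripper's body (75 mm by 190 mm) begins 51 mm behind the grasp point.
Start: joints at [53.142, 30.224, 82.088, -0, 67.689, -10.227], TCP at [0.28, 0.559, 0.223] pointing down, gripper open.
Joint ranges: [-176.69, 176.69], [-43.24, 126.21], [12.49, 139.97], [-82, 262], [0, 151.66], [-163.58, 163.58]. Speed limits (degrees/s): [159.86, 159.86, 180, 180, 180, 180].

### API

Orientations are given as a 3x3 rotation matrix whose columns are the frame's x, y, z axes.
In Python, from rig import bot gives the robot as it stands.
- The arm moves only by the tool move_arm, never from a script. Its argument "increments" is a list of rows, each an object with "xyz": the shift along the tool's x, y, z in mm, a list of three; "roll": the turn about the tool's z in rad; "grip": the opening in per cent of the stroke, from 0 (shut) to 100 (fully open). A call has 1 to 5 rows; each row shifts and turns the commanded pose from where the row before left it, along the tool's axes as they then stand; what a row does not reach is not made up. A row lasts 1/12 s, in which the tool goes at most 41.7 mm and 7.16 degrees, less where a joint would pass 70% of its speed; a pose out of reach is approached as far as the arm can. A call is refused whole if a number of a shift passes 41.7 or a number of a turn 0.125, either way. A call with a gripper value outside its range is refused whole. The fingers move at their own pace and stop on an object; the grip force is fixed at half the most. Time passes only in rows, so rows that do not move let the fingers close. It gives the time, the measured TCP pose, the force, the opening and the grip force at its end, in the units of the state.
- bot.read_state(): the state, without advancing time (a new reading comes with each control period).
- bot.capture(name): name is "side" or "top" or "wrist"; returns (picture, depth): 400x640x3 uint8, red, green, blue; 400x640 float32, m along the optical axis (not along the pixel's ray), 0 where there is no reading.
- bot.camera_model(name): a dict with "intrinsics" (3x3 intrinsics, pixels), "D" ([k1, k2, p1, p2, k3] as OpenCV has them; the pictures are not rectified), "rvec" (rotation vector, rad) and "tvec" (3), from world to camera coordinates, as OpenCV has them; the wrist camera has in their place "tool_from_camera" (4x4, takes a point from camera to tool coordinates, whose origin is the TCP and whose axes are the flange's). Camera axes: x right, y down, z forward; pixel columns grow to the right and rows downward; lengths in m; the calibration is good to about 2 mm. A picture is of the moment at which its call begins: read the wrist's pose just before it. camera_model takes no time and is no camera call.
- bot.hand_in(): hands the job in; it is judged then, once.
Trained networks look in the newest picture that a camera, given by its name, has taken for a name from the list of things; names that differ only in an ending like _2 or _b are one class to them, and where a whole thing is asked for, a point or a joint stands for the part that bears it (a point fixed in the world has none). Each returns a list of dicts, best first, with "conf" (0 to 1); they miss things now and then, are a little off and sometimes report something else, mostly with a low value. They report only what shows in the picture. A call takes as long as a camera call. They do not tell look-alikes from the thing itself.
- bot.spot_in(label, camera): "at" ([x, y, z] in m, in the coordinates of the camera as it stood for that picture, good to about 4 mm: the middle of the surface that is visible of it).
- bot.trace(label, camera): "mask" (400x640 bool, what is visible of it).
The state is a dict: "time_s": time; "joint_positions": joint angles; "qvel": joint speeds; "tau": joint torques, N m; "position": TCP position; "tcp_rot": TCP orientation; "force": force on the tool from outside, world axes, zero at the start; "moment": the same for the moment, N m; "opening": opening from 0.0 (shut) to 1.0 (fully open); "grasp_force": force on a finger pad.
Only numpy, scipy, OpenCV 4.12 (cv2) and the standard library are available. Lean on these libraries where they do the work, as an engineer would, in place of code of your own. Each camera call takes 0.05 s, during which the arm holds its last target. There are 200 camera calls.

### The job

Take the carton that was left in the cassette dock's bay and put it in the open steel basket. Then load the handled medicine cassette into the dock: with its other end raised, hook its tongue under the dock's lip, then lower that end under control (do not let it drop) and press it until it lies flat in the bay, clicked in behind the sprung ball. Leave everything else standing where it is, and let go of everything at the end.

Things in the scene. Friction and masses are not known exactly. Their poses are not given: they have to be found in the camera images.
- dock: Fixed grey dock, 204 (x) x 128 (y) mm; origin at the middle of its underside on the table, z up. Its -x end, with the aluminium lip, faces roughly towards the robot. Open bay: x -85 to 85, y -54 to 54, floor at z 14 mm. Side walls 10 mm thick, tops at z 28 mm. End wall at x 85 to 107, top at z 41 mm, carries the latch ball.
- lip_edge (a point): Middle of the lip's lower free edge, at dock (-75, 0, 27) mm; axes as the dock. The lip overhangs the bay from x -85 to -75 over its full width, z 27 to 33 mm: the slot under it is 13 mm high, 10 mm deep, closed behind at x -85. From lip to end wall is 160 mm, less than the cassette's 167 mm, so it cannot be lowered in level.
- bay_floor (a point): Middle of the bay's floor, at dock (0, 0, 14) mm; axes as the dock. The seated cassette's origin lies about 3 mm from here towards dock +x (up to 4 mm play sideways), its x axis along the dock's x.
- latch (a joint): Sprung steel ball, radius 10 mm, in the dock's end wall at y 0; centre at dock x 89.5, z 29.5 mm when out. Value in m: 0 = out (5.5 mm proud of the wall), up to 0.007 pushed in towards dock +x. Spring 1500 N/m, preload 2.3 N. The cassette's flange, pressed down past it (about 5 to 15 N), snaps beneath it; the value is then about 0 again.
- cassette: White medicine cassette with blue lids and a handle, 0.2 to 0.42 kg. Origin at the middle of its body's underside, z up. Body 140 (x) x 100 (y) mm, 30 high. Tongue at the -x end: x -88 to -70, 80 wide, z 0 to 6 mm. Flange at the +x end: x 70 to 79, 80 wide, z 0 to 8 mm. It starts flat on the table, left or right of the dock.
- tongue_tip (a point): Middle of the lower edge of the cassette's tongue end, at cassette (-88, 0, 0) mm; axes as the cassette. With this end down the tongue goes under the lip at any tilt up to about 25 degrees.
- far_edge (a point): Middle of the lower edge of the cassette's flange end, at cassette (79, 0, 0) mm; axes as the cassette. With the tongue under the lip this end clears the dock's end wall at a tilt of 10 degrees or more, and comes to rest on the ball at about 7.5 degrees. To press it home, push on the cassette's flat top near this end.
- handle (a point): Where to grip the cassette's handle plate: cassette (10, 0, 52) mm, 18 mm below its top; axes as the cassette. The handle is an upright plate: x 3 to 17, y -35 to 35, z 28 to 70 mm; grip it across its 14 mm thickness, fingers closing along the cassette's x.
- carton: Paper medicine carton with a grey band, 100 mm (x) x 48 mm (y) x 70 mm tall, about 0.12 kg, standing on the floor of the dock's bay; origin at the middle of its underside.
- carton_center (a point): Centre of the carton, 35 mm above its underside.
- basket: Fixed open steel basket (plain sheet tray) 190 mm (x) x 130 mm (y), 45 mm high, walls 4 mm; inner floor about 4 mm above the table; origin at the middle of its underside. It stands on the other side of the dock from the cassette.
- bottle_a: Bystander, leave alone: white-capped amber bottle, 42 mm across, 120 mm tall, standing close beside the dock on its +y side; origin at the middle of its underside.
- bottle_b: Bystander, leave alone: jar, 44 mm across, 85 mm tall, standing close beside the dock on its -y side; origin at the middle of its underside.
- strip_a: Bystander, leave alone: flat white pill strip-box with five blue lids, 150 x 50 x 26 mm, no handle and no tongue; origin at the middle of its underside.
- strip_b: Bystander, leave alone: a second such strip-box, 150 x 50 x 26 mm; origin at the middle of its underside.
- stock_carton: Bystander, leave alone: carton 60 x 120 x 75 mm on the table behind the work area; origin at the middle of its underside.
- cup: Bystander, leave alone: open white cup, 72 mm across, 90 mm tall; origin at the middle of its underside.
- bottle_c: Bystander, leave alone: white bottle 60 mm across, 130 mm tall, beyond the dock; origin at the middle of its underside.
Not all that is in view belongs to the job. What is shaped like the carton but blue is not meant.

How it is judged (in metres and radians):
On the way, in this order (a step that is already met when the one before it is completed fails the run):
1. the carton is in the basket, let go of (x of carton_center in the frame of basket between -0.085 and 0.085 m and y of carton_center in the frame of basket between -0.058 and 0.058 m and z of carton_center in the frame of basket below 0.065 m and contact force between the fingers and carton below 0.1 N and linear speed of carton below 0.05 m/s), for 0.2 s.
2. the cassette's tongue is under the dock's lip while its other end is still raised (x of tongue_tip in the frame of dock between -0.089 and -0.079 m and y of tongue_tip in the frame of dock between -0.03 and 0.03 m and z of tongue_tip in the frame of dock between 0.01 and 0.021 m and angle between the x axis of cassette and the x axis of dock, either way round between 0.1 and 0.6 rad and z of far_edge in the frame of dock above 0.03 m), for 0.05 s.
At the end, for the whole second after the job is handed in: Carton in the basket, its centre inside the walls and under 65 mm up. Cassette flat in the bay (0.03 rad of level, 0.08 rad of the dock's direction), tongue tip 4 mm or more under the lip, flange within 3.5 mm of the floor, ball out again (under 1.2 mm in). All at rest (x of carton_center in the frame of basket between -0.085 and 0.085 m and y of carton_center in the frame of basket between -0.058 and 0.058 m and z of carton_center in the frame of basket below 0.065 m and linear speed of carton below 0.03 m/s and x of tongue_tip in the frame of dock between -0.089 and -0.079 m and y of tongue_tip in the frame of dock between -0.03 and 0.03 m and z of tongue_tip in the frame of dock between 0.01 and 0.021 m and z of far_edge in the frame of dock between 0.01 and 0.0175 m and angle between the z axis of cassette and the z axis of dock, either way round below 0.03 rad and angle between the x axis of cassette and the x axis of dock, either way round below 0.08 rad and value of joint latch below 0.0012 m and linear speed of cassette below 0.02 m/s); the robot touches nothing.
It fails at once if the cassette is let drop into the bay: turning down faster than 3 rad/s, untouched by the fingers, with its flange still above the ball (x of tongue_tip in the frame of dock between -0.089 and -0.079 m and y of tongue_tip in the frame of dock between -0.03 and 0.03 m and z of tongue_tip in the frame of dock between 0.01 and 0.021 m and angle between the x axis of cassette and the x axis of dock, either way round above 0.14 rad and angular speed of cassette above 3 rad/s and contact force between the fingers and cassette below 0.1 N).
It fails at once if a bystander is moved more than 30 mm or tipped over (distance of any of bottle_a, bottle_b, strip_a, strip_b, stock_carton, cup, bottle_c from where it was at the start of the episode above 0.03 m or angle between any of bottle_a, bottle_b, strip_a, strip_b, stock_carton, cup, bottle_c's own z axis and vertical above 0.5 rad).
It also fails if it takes over 62 s, if anything falls off the work surface, if the arm or the gripper's body presses on something with over 40 N, if the wrist force passes 120 N, or if a joint passes its speed limit or range.

## Working session

There is one attempt and no reset: what is moved stays moved. The work goes in short steps, Python scripts to look and compute and a tool call to move; the robot and the scene stay as the last step left them, time stands still between calls to the robot, and variables do not carry over. Pictures are saved under pics/ and viewed, at most 10 in all, crops included, and the job is handed in when it is done.

Besides the shell and the picture viewer there is one more tool, called after "Emit:" as a command line: name --argument value ..., lists and objects as JSON in quotes. move_arm: Moves the arm, as the interface text tells. Its arguments: {"type":"object","properties":{"increments":{"type":"array"}},"required":["increments"]}

```bash
mkdir -p pics; cat > h.py <<'E'
import numpy as np, cv2
from rig import bot
def pose(cam):
    m=bot.camera_model(cam)
    if cam=='wrist':
        s=bot.read_state();T=np.eye(4);T[:3,:3]=s['tcp_rot'];T[:3,3]=s['position'];T=T@np.array(m['tool_from_camera'])
    else:
        R=cv2.Rodrigues(np.array(m['rvec'],float))[0];T=np.eye(4);T[:3,:3]=R.T;T[:3,3]=-R.T@np.array(m['tvec'],float).ravel()
    return m,T
def cloud(cam,d,T,m):
    v,u=np.mgrid[0:400,0:640]
    p=cv2.undistortPoints(np.stack([u,v],-1).reshape(-1,1,2).astype(float),np.array(m['intrinsics']),np.array(m['D'])).reshape(400,640,2)
    c=np.dstack([p*d[...,None],d]); w=c@T[:3,:3].T+T[:3,3]; w[d<=0]=np.nan; return w
def look(cam,save=None):
    m,T=pose(cam); img,d=bot.capture(cam); w=cloud(cam,d,T,m)
    if save: cv2.imwrite('pics/'+save+'.png',img[...,::-1])
    return img,w,T
def rect(p):
    (c,s,a)=cv2.minAreaRect((np.asarray(p)*1000).astype(np.float32)); return np.round(c,1),np.round(s,1),round(a,1)
E
python3 - <<'E'
from h import *
for cam in ['top','side']:
    img,w,T=look(cam,cam+'0'); np.savez('pics/'+cam+'0.npz',w=w,img=img)
    for l in ['dock','cassette','carton','basket','handle']+(['bottle_a','bottle_c','strip_a','cup','stock_carton'] if cam=='top' else []):
        print(cam,l,[(np.round(T[:3,:3]@np.array(r['at'])+T[:3,3],3).tolist(),round(r['conf'],2)) for r in bot.spot_in(l,cam)][:3])
s=bot.read_state();print(s['position'],np.round(s['tcp_rot'],3),s['force'],s['opening'],s['time_s'])
print(bot.camera_model('wrist'))
E
```

```text
top dock [([0.509, 0.037, 0.012], 0.79)]
top cassette [([0.509, -0.338, 0.029], 0.67), ([0.266, 0.393, 0.052], 0.3)]
top carton [([0.368, -0.125, 0.072], 0.63), ([0.518, 0.028, 0.086], 0.59)]
top basket [([0.549, 0.363, 0.001], 0.86), ([0.507, 0.037, 0.013], 0.44)]
top handle [([0.507, -0.34, 0.025], 0.57)]
top bottle_a [([0.773, -0.079, 0.089], 0.66), ([0.494, -0.069, 0.088], 0.62), ([0.534, 0.132, 0.08], 0.55)]
top bottle_c [([0.773, -0.079, 0.089], 0.66), ([0.494, -0.069, 0.088], 0.62), ([0.534, 0.132, 0.08], 0.55)]
top strip_a [([0.718, 0.256, 0.022], 0.85), ([0.264, -0.345, 0.022], 0.72)]
top cup [([0.265, 0.391, 0.055], 0.92)]
top stock_carton [([0.71, -0.229, 0.074], 0.92), ([0.505, -0.337, 0.031], 0.24), ([0.773, -0.079, 0.086], 0.15)]
side dock [([0.255, -0.358, 0.028], 0.74), ([0.478, 0.009, 0.024], 0.72)]
side cassette [([0.505, -0.363, 0.029], 0.76)]
side carton [([0.367, -0.152, 0.058], 0.95), ([0.492, -0.09, 0.053], 0.74), ([0.517, 0.012, 0.067], 0.64)]
side basket [([0.543, 0.384, 0.024], 0.97), ([0.705, -0.266, 0.062], 0.72)]
side handle [([0.509, -0.363, 0.028], 0.84)]
[0.2801258  0.55868303 0.22255414] [[-0.894  0.448  0.   ]
 [ 0.448  0.894  0.   ]
 [ 0.     0.    -1.   ]] [ 0.35190881  0.19758839 -0.30805718] 0.9966836676788035 0.85
{'intrinsics': array([[337.59584635,   0.        , 320.14502623],
       [  0.        , 337.59584635, 196.51584235],
       [  0.        ,   0.        ,   1.        ]]), 'D': array([-0.07396651,  0.        ,  0.        ,  0.        ,  0.        ]), 'tool_from_camera': array([[ 8.09814550e-04, -9.60236061e-01, -2.79188200e-01,
         7.61176703e-02],
       [ 9.99999383e-01,  9.89815112e-04, -5.03753788e-04,
         2.39385898e-04],
       [ 7.60067253e-04, -2.79187620e-01,  9.60236271e-01,
        -1.62169589e-01],
       [ 0.00000000e+00,  0.00000000e+00,  0.00000000e+00,
         1.00000000e+00]])}
```

View pics/top0.png

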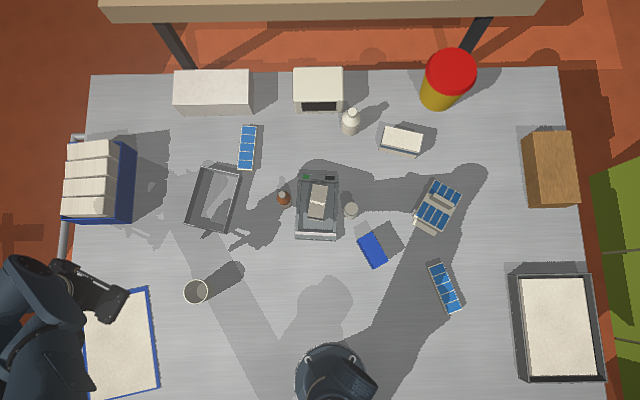

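View pics/side0.png

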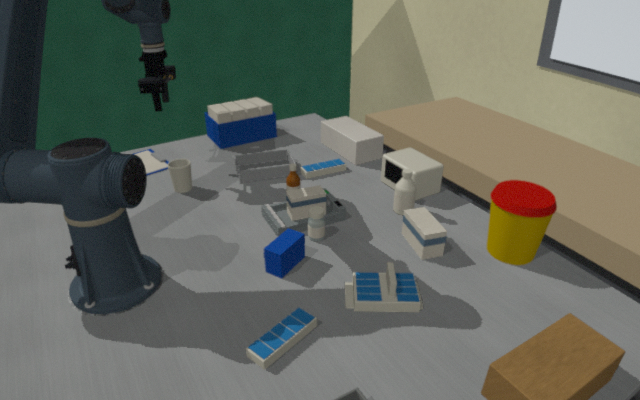

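```bash
python3 - <<'E'
from h import *
z=np.load('pics/top0.npz');w=z['w'];img=z['img']
def sel(cx,cy,r,z0,z1):
    return (np.hypot(w[...,0]-cx,w[...,1]-cy)<r)&(w[...,2]>z0)&(w[...,2]<z1)
for n,a in dict(carton=(.518,.028,.08,.078,.1),basket=(.55,.363,.13,.03,.06),dock=(.51,.037,.125,.02,.05),cassette=(.507,-.337,.12,.02,.045),handle=(.507,-.337,.12,.052,.09),bottleA=(.534,.132,.05,.05,.15),jar=(.494,-.069,.05,.05,.12),bottleC=(.773,-.079,.06,.05,.15)).items():
    m=sel(*a); p=w[m]; print(n,m.sum(),rect(p[:,:2]) if len(p)>3 else '', np.round(np.nanmedian(p[:,2]),3), cv2.boxPoints(cv2.minAreaRect((p[:,:2]*1000).astype(np.float32))).round().tolist())
E
```

```text
carton 529 (array([525.4,  29.5]), array([ 47.8, 100.4]), 80.0) 0.084 [[472.0, 15.0], [571.0, -3.0], [579.0, 44.0], [480.0, 62.0]]
basket 473 (array([547.4, 358.8]), array([132.3, 190.8]), 75.9) 0.043 [[439.0, 318.0], [624.0, 271.0], [656.0, 400.0], [471.0, 446.0]]
dock 1062 (array([515.2,  36.9]), array([234.8, 202.4]), 20.5) 0.033 [[370.0, 91.0], [441.0, -99.0], [661.0, -17.0], [590.0, 173.0]]
cassette 1259 (array([ 515.4, -345.3]), array([100. , 141.8]), 57.7) 0.029 [[429.0, -350.0], [549.0, -425.0], [602.0, -341.0], [482.0, -265.0]]
handle 148 (array([ 523.4, -349.8]), array([68.9, 15.5]), 57.1) 0.069 [[498.0, -375.0], [511.0, -383.0], [549.0, -325.0], [536.0, -317.0]]
bottleA 167 (array([537.8, 132.3]), array([37.2, 40.4]), 38.3) 0.084 [[511.0, 137.0], [536.0, 105.0], [565.0, 128.0], [540.0, 160.0]]
jar 175 (array([498.8, -70.5]), array([39.9, 39.9]), 27.4) 0.084 [[472.0, -62.0], [490.0, -97.0], [526.0, -79.0], [507.0, -44.0]]
bottleC 345 (array([783.2, -78.3]), array([59.1, 51.1]), 73.8) 0.092 [[750.0, -100.0], [800.0, -114.0], [816.0, -57.0], [767.0, -43.0]]
```

Emit:
move_arm --increments '[{"xyz":[0,0,0],"roll":-0.095,"grip":100},{"xyz":[0,0,0],"roll":-0.095,"grip":100},{"xyz":[0,0,0],"roll":-0.094,"grip":100},{"xyz":[-22.4,-31.8,0],"roll":0,"grip":100},{"xyz":[-22.4,-31.8,0],"roll":0,"grip":100}]'

```text
time_s: 1.27
position: [0.3124, 0.4887, 0.2224]
tcp_rot: [[-0.984, 0.176, 0.001], [0.176, 0.984, 0.001], [-0.001, 0.001, -1.0]]
force: [1.0, -0.2, -0.4]
opening: 1.004
grasp_force: 0.0
```

Emit:
move_arm --increments '[{"xyz":[-22.4,-31.8,0],"roll":0,"grip":100},{"xyz":[-22.4,-31.8,0],"roll":0,"grip":100},{"xyz":[-22.4,-31.8,0],"roll":0,"grip":100},{"xyz":[-22.4,-31.8,0],"roll":0,"grip":100},{"xyz":[-22.4,-31.8,0],"roll":0,"grip":100}]'

```text
time_s: 1.68
position: [0.3949, 0.3099, 0.2228]
tcp_rot: [[-0.984, 0.179, 0.001], [0.179, 0.984, 0.0], [-0.001, 0.0, -1.0]]
force: [0.6, -0.5, -0.3]
opening: 0.997
grasp_force: 0.0
```

Emit:
move_arm --increments '[{"xyz":[-22.4,-31.8,0],"roll":0,"grip":100},{"xyz":[-22.4,-31.8,0],"roll":0,"grip":100},{"xyz":[-22.4,-31.8,0],"roll":0,"grip":100},{"xyz":[-22.4,-31.8,0],"roll":0,"grip":100},{"xyz":[-22.4,-31.8,0],"roll":0,"grip":100}]'

```text
time_s: 2.1
position: [0.4765, 0.1331, 0.2228]
tcp_rot: [[-0.984, 0.18, 0.001], [0.18, 0.984, 0.0], [-0.001, 0.0, -1.0]]
force: [0.8, 0.3, 0.6]
opening: 0.998
grasp_force: 0.0
```

Emit:
move_arm --increments '[{"xyz":[-22.4,-31.8,10],"roll":0,"grip":100},{"xyz":[-22.4,-31.8,10],"roll":0,"grip":100},{"xyz":[-22.4,-31.8,10],"roll":0,"grip":100},{"xyz":[0,0,20],"roll":0,"grip":100},{"xyz":[0,0,0],"roll":0,"grip":100}]'

```text
time_s: 2.52
position: [0.5239, 0.027, 0.1699]
tcp_rot: [[-0.983, 0.184, -0.005], [0.184, 0.983, 0.001], [0.005, -0.0, -1.0]]
force: [-0.3, 0.8, -0.6]
opening: 1.0
grasp_force: 0.0
```

Emit:
move_arm --increments '[{"xyz":[-1,2.5,30],"roll":0,"grip":100},{"xyz":[0,0,40],"roll":0,"grip":100},{"xyz":[0,0,30],"roll":0,"grip":100},{"xyz":[0,0,12],"roll":0,"grip":100},{"xyz":[0,0,0],"roll":0,"grip":100}]'

```text
time_s: 2.93
position: [0.5235, 0.0328, 0.0582]
tcp_rot: [[-0.984, 0.178, -0.007], [0.178, 0.984, 0.001], [0.007, -0.0, -1.0]]
force: [-0.3, -0.5, -0.2]
opening: 1.0
grasp_force: 0.0
```

Emit:
move_arm --increments '[{"xyz":[0,0,0],"roll":0,"grip":0},{"xyz":[0,0,0],"roll":0,"grip":0},{"xyz":[0,0,0],"roll":0,"grip":0},{"xyz":[0,0,0],"roll":0,"grip":0},{"xyz":[0,0,0],"roll":0,"grip":0}]'

```text
time_s: 3.35
position: [0.527, 0.0314, 0.0618]
tcp_rot: [[-0.984, 0.18, 0.002], [0.18, 0.984, -0.0], [-0.002, 0.0, -1.0]]
force: [0.0, 0.1, 0.6]
opening: 0.71
grasp_force: 0.0
```

Emit:
move_arm --increments '[{"xyz":[0,0,3],"roll":0,"grip":0},{"xyz":[0,0,0],"roll":0,"grip":0},{"xyz":[0,0,0],"roll":0,"grip":0},{"xyz":[0,0,0],"roll":0,"grip":0},{"xyz":[0,0,0],"roll":0,"grip":0}]'

```text
time_s: 3.77
position: [0.5265, 0.0311, 0.0577]
tcp_rot: [[-0.984, 0.18, 0.0], [0.18, 0.984, -0.0], [-0.0, -0.0, -1.0]]
force: [0.2, -2.3, 3.0]
opening: 0.547
grasp_force: 30.0
```

Emit:
move_arm --increments '[{"xyz":[0,0,-20],"roll":0,"grip":0},{"xyz":[0,0,-30],"roll":0,"grip":0},{"xyz":[0,0,-35],"roll":0,"grip":0},{"xyz":[0,0,-30],"roll":0,"grip":0},{"xyz":[0,0,-10],"roll":0.068,"grip":0}]'

```text
time_s: 4.18
position: [0.5283, 0.0314, 0.1863]
tcp_rot: [[-0.969, 0.247, 0.006], [0.247, 0.969, -0.0], [-0.006, 0.001, -1.0]]
force: [0.7, -0.3, -1.5]
opening: 0.553
grasp_force: 30.0
```

Emit:
move_arm --increments '[{"xyz":[6,32.3,0],"roll":0,"grip":0},{"xyz":[6,32.3,0],"roll":0,"grip":0},{"xyz":[6,32.3,0],"roll":0,"grip":0},{"xyz":[6,32.3,0],"roll":0,"grip":0},{"xyz":[6,32.3,0],"roll":0,"grip":0}]'

```text
time_s: 4.6
position: [0.5361, 0.1968, 0.1819]
tcp_rot: [[-0.969, 0.247, -0.002], [0.247, 0.969, 0.0], [0.002, -0.0, -1.0]]
force: [0.9, 0.1, -1.8]
opening: 0.547
grasp_force: 30.0
```

Emit:
move_arm --increments '[{"xyz":[6,32.3,0],"roll":0,"grip":0},{"xyz":[6,32.3,0],"roll":0,"grip":0},{"xyz":[6,32.3,0],"roll":0,"grip":0},{"xyz":[6,32.3,0],"roll":0,"grip":0},{"xyz":[6,32.3,0],"roll":0,"grip":0}]'

```text
time_s: 5.02
position: [0.5465, 0.3608, 0.1815]
tcp_rot: [[-0.969, 0.246, -0.002], [0.246, 0.969, -0.0], [0.002, -0.001, -1.0]]
force: [0.3, -0.4, -0.6]
opening: 0.547
grasp_force: 30.0
```

Emit:
move_arm --increments '[{"xyz":[0,0,20],"roll":0,"grip":0},{"xyz":[0,0,30],"roll":0,"grip":0},{"xyz":[0,0,30],"roll":0,"grip":0},{"xyz":[0,0,15],"roll":0,"grip":0},{"xyz":[0,0,0],"roll":0,"grip":0}]'

```text
time_s: 5.43
position: [0.5434, 0.3577, 0.0821]
tcp_rot: [[-0.969, 0.246, -0.011], [0.246, 0.969, -0.004], [0.009, -0.007, -1.0]]
force: [-1.0, 0.2, -2.7]
opening: 0.55
grasp_force: 30.0
```

Emit:
move_arm --increments '[{"xyz":[0,0,15],"roll":0,"grip":0},{"xyz":[0,0,12],"roll":0,"grip":0},{"xyz":[0,0,5],"roll":0,"grip":0},{"xyz":[0,0,2],"roll":0,"grip":0},{"xyz":[0,0,0],"roll":0,"grip":0}]'

```text
time_s: 5.85
position: [0.5475, 0.3591, 0.0534]
tcp_rot: [[-0.969, 0.246, -0.001], [0.246, 0.969, -0.0], [0.0, -0.0, -1.0]]
force: [-0.5, 0.5, -1.8]
opening: 0.547
grasp_force: 30.0
```

Emit:
move_arm --increments '[{"xyz":[0,0,3],"roll":0,"grip":0},{"xyz":[0,0,2],"roll":0,"grip":0},{"xyz":[0,0,0],"roll":0,"grip":75},{"xyz":[0,0,0],"roll":0,"grip":75},{"xyz":[0,0,0],"roll":0,"grip":75}]'

```text
time_s: 6.27
position: [0.5481, 0.3594, 0.0492]
tcp_rot: [[-0.969, 0.246, 0.001], [0.246, 0.969, 0.001], [-0.001, 0.001, -1.0]]
force: [0.9, 0.3, 0.1]
opening: 0.689
grasp_force: 0.0
```

Emit:
move_arm --increments '[{"xyz":[0,0,0],"roll":0,"grip":75},{"xyz":[0,0,0],"roll":0,"grip":75},{"xyz":[0,0,-15],"roll":0,"grip":75},{"xyz":[0,0,-30],"roll":0,"grip":75},{"xyz":[0,0,-40],"roll":0,"grip":75}]'

```text
time_s: 6.68
position: [0.5453, 0.358, 0.1312]
tcp_rot: [[-0.969, 0.246, -0.007], [0.246, 0.969, -0.003], [0.006, -0.005, -1.0]]
force: [-0.0, 0.2, 0.6]
opening: 0.753
grasp_force: 0.0
```

Emit:
move_arm --increments '[{"xyz":[0,0,-40],"roll":0,"grip":75},{"xyz":[0,0,-40],"roll":0,"grip":75},{"xyz":[0,0,-40],"roll":0,"grip":75},{"xyz":[0,0,0],"roll":0,"grip":75},{"xyz":[0,0,0],"roll":0,"grip":75}]'

```text
time_s: 7.1
position: [0.5494, 0.36, 0.2575]
tcp_rot: [[-0.969, 0.246, 0.007], [0.246, 0.969, 0.003], [-0.006, 0.005, -1.0]]
force: [0.7, -0.4, -0.5]
opening: 0.75
grasp_force: 0.0
```

Emit:
move_arm --increments '[{"xyz":[-3.8,-37.9,0],"roll":0,"grip":100},{"xyz":[-3.8,-37.9,0],"roll":0,"grip":100},{"xyz":[-3.8,-37.9,0],"roll":0,"grip":100},{"xyz":[-3.8,-37.9,0],"roll":0,"grip":100},{"xyz":[-3.8,-37.9,0],"roll":0,"grip":100}]'

```text
time_s: 7.52
position: [0.5174, 0.1692, 0.2515]
tcp_rot: [[-0.969, 0.246, -0.004], [0.246, 0.969, -0.001], [0.004, -0.002, -1.0]]
force: [0.7, -0.4, -0.2]
opening: 0.979
grasp_force: 0.0
```

Emit:
move_arm --increments '[{"xyz":[-3.8,-37.9,0],"roll":0,"grip":100},{"xyz":[-3.8,-37.9,0],"roll":0,"grip":100},{"xyz":[-3.8,-37.9,0],"roll":0,"grip":100},{"xyz":[-3.8,-37.9,0],"roll":0,"grip":100},{"xyz":[-3.8,-37.9,0],"roll":0,"grip":100}]'

```text
time_s: 7.93
position: [0.4891, -0.0188, 0.2518]
tcp_rot: [[-0.969, 0.246, -0.004], [0.246, 0.969, 0.001], [0.004, 0.0, -1.0]]
force: [0.5, -0.3, 0.4]
opening: 0.998
grasp_force: 0.0
```

Emit:
move_arm --increments '[{"xyz":[-3.8,-37.9,0],"roll":0,"grip":100},{"xyz":[-3.8,-37.9,0],"roll":0,"grip":100},{"xyz":[-3.8,-37.9,0],"roll":0,"grip":100},{"xyz":[0,0,0],"roll":0,"grip":100},{"xyz":[0,0,0],"roll":0,"grip":100}]'

```text
time_s: 8.35
position: [0.4729, -0.132, 0.2519]
tcp_rot: [[-0.968, 0.251, -0.003], [0.251, 0.968, 0.002], [0.004, 0.001, -1.0]]
force: [0.1, 1.2, -0.0]
opening: 1.0
grasp_force: 0.0
```

```bash
cat > dockfit.py <<'E'
from h import *
from scipy.optimize import minimize
def H(l):
    x,y=l[:,0],l[:,1]; h=np.zeros(len(l))
    a=(abs(y)<64)
    h[a&(x>-95)&(x<85)]=28; h[a&(abs(y)<54)&(x>-85)&(x<85)]=14
    h[a&(x>-97)&(x<=-75)]=33; h[a&(x>=85)&(x<107)]=41
    return h
def fit(w,c0=(510,37,0)):
    p=w.reshape(-1,3)*1000; p=p[np.isfinite(p).all(1)]
    p=p[(np.hypot(p[:,0]-c0[0],p[:,1]-c0[1])<150)&(p[:,2]<60)]
    def cost(q):
        a=np.radians(q[2]);d=p[:,:2]-q[:2];l=np.c_[d[:,0]*np.cos(a)+d[:,1]*np.sin(a),-d[:,0]*np.sin(a)+d[:,1]*np.cos(a)]
        return np.minimum(abs(p[:,2]-q[3]-H(l)),8).mean()
    best=None
    for yaw in (-12,-4,4,12):
        r=minimize(cost,[c0[0],c0[1],yaw,0],method='Nelder-Mead',options=dict(initial_simplex=np.array([c0[0],c0[1],yaw,0])+np.vstack([np.zeros(4),np.diag([15,15,8,3])])))
        if best is None or r.fun<best.fun: best=r
    return best.x.round(1),round(best.fun,2)
E
python3 - <<'E'
from dockfit import *
import sys
s=bot.read_state();print(np.round(s['position'],4))
img,w,T=look('wrist','wrist1'); np.savez('pics/w1.npz',w=w)
print('wrist',fit(w))
i2,w2,_=look('top','top1'); print('top',fit(w2))
np.savez('pics/t1.npz',w=w2)
for W in (w,w2):
    for a in [(.515,-.345,.12,.02,.045),(.523,-.35,.06,.055,.09),(.547,.359,.08,.06,.09)]:
        m=(np.hypot(W[...,0]-a[0],W[...,1]-a[1])<a[2])&(W[...,2]>a[3])&(W[...,2]<a[4])
        p=W[m]
        if len(p)>10: print(m.sum(),rect(p[:,:2]),np.median(p[:,2]))
E
```

```text
[ 0.4729 -0.132   0.2519]
wrist (array([ 5.136e+02,  3.170e+01, -4.200e+00, -1.000e-01]), np.float64(1.31))
top (array([ 5.132e+02,  3.370e+01, -4.100e+00,  3.000e-01]), np.float64(2.13))
5043 (array([ 496.5, -335.4]), array([101. ,  95.3]), 57.7) 0.029311764650885974
263 (array([ 532.8, -334.9]), array([30.4, 10.2]), 56.6) 0.06487694659356086
923 (array([ 510. , -352.9]), array([ 82. , 140.5]), 58.3) 0.02921839468034415
133 (array([ 523.4, -349.8]), array([68.8, 15.6]), 58.2) 0.06874862485183475
569 (array([546.8, 360.1]), array([ 49.8, 100.8]), 75.2) 0.07435534027971125
```

View pics/wrist1.png

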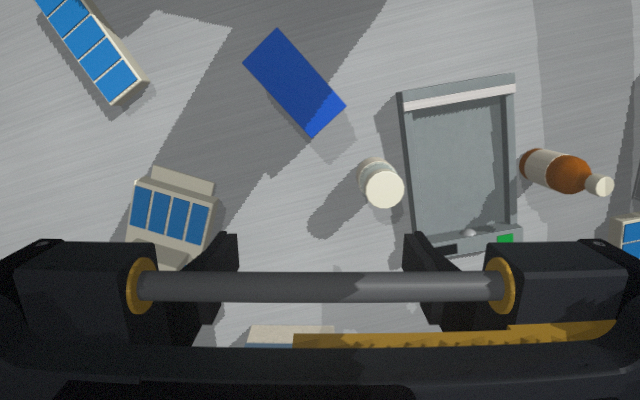

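Emit:
move_arm --increments '[{"xyz":[-17.1,-33.2,0],"roll":0,"grip":100},{"xyz":[-17.1,-33.2,0],"roll":0,"grip":100},{"xyz":[-17.1,-33.2,0],"roll":0,"grip":100},{"xyz":[-17.1,-33.2,0],"roll":0,"grip":100},{"xyz":[-17.1,-33.2,0],"roll":0,"grip":100}]'

```text
time_s: 8.87
position: [0.517, -0.3114, 0.2529]
tcp_rot: [[-0.97, 0.243, -0.001], [0.243, 0.97, 0.002], [0.001, 0.001, -1.0]]
force: [0.9, -0.9, 0.2]
opening: 1.0
grasp_force: 0.0
```

Emit:
move_arm --increments '[{"xyz":[-17.1,-33.2,0],"roll":0,"grip":100},{"xyz":[0,0,8],"roll":0.118,"grip":100},{"xyz":[0,0,8],"roll":0.118,"grip":100},{"xyz":[0,0,8],"roll":0.118,"grip":100},{"xyz":[0,0,8],"roll":0.118,"grip":100}]'

```text
time_s: 9.28
position: [0.5252, -0.3465, 0.2201]
tcp_rot: [[-0.749, 0.662, -0.001], [0.662, 0.749, 0.002], [0.002, 0.0, -1.0]]
force: [-0.3, 0.7, -0.3]
opening: 1.0
grasp_force: 0.0
```

Emit:
move_arm --increments '[{"xyz":[0,0,8],"roll":0.118,"grip":100},{"xyz":[0,0,8],"roll":0.118,"grip":100},{"xyz":[0,0,8],"roll":0.118,"grip":100},{"xyz":[0,0,8],"roll":0.118,"grip":100},{"xyz":[0,0,8],"roll":0.118,"grip":100}]'

```text
time_s: 9.7
position: [0.5253, -0.3461, 0.1804]
tcp_rot: [[-0.255, 0.967, -0.001], [0.967, 0.255, 0.002], [0.002, -0.001, -1.0]]
force: [0.0, 0.7, 0.6]
opening: 1.003
grasp_force: 0.0
```

Emit:
move_arm --increments '[{"xyz":[0,0,8],"roll":0.118,"grip":100},{"xyz":[0,0,8],"roll":0.118,"grip":100},{"xyz":[0,0,8],"roll":0.118,"grip":100},{"xyz":[0,0,8],"roll":0.118,"grip":100},{"xyz":[0,0,8],"roll":0.118,"grip":100}]'

```text
time_s: 10.12
position: [0.5253, -0.346, 0.1404]
tcp_rot: [[0.326, 0.945, -0.001], [0.945, -0.326, 0.002], [0.001, -0.002, -1.0]]
force: [-0.1, 0.2, -0.1]
opening: 1.0
grasp_force: 0.0
```

Emit:
move_arm --increments '[{"xyz":[0,0,0],"roll":0.118,"grip":100},{"xyz":[0,0,0],"roll":0.115,"grip":100},{"xyz":[0,0,0],"roll":0,"grip":100},{"xyz":[0,0,0],"roll":0,"grip":100}]'

```text
time_s: 10.45
position: [0.5252, -0.3468, 0.141]
tcp_rot: [[0.529, 0.849, -0.001], [0.849, -0.529, 0.001], [0.0, -0.001, -1.0]]
force: [-0.3, 0.8, 0.8]
opening: 1.0
grasp_force: 0.0
```

Emit:
move_arm --increments '[{"xyz":[-3.7,0.4,30],"roll":0,"grip":100},{"xyz":[0,0,35],"roll":0,"grip":100},{"xyz":[0,0,25],"roll":0,"grip":100},{"xyz":[0,0,15],"roll":0,"grip":100},{"xyz":[0,0,0],"roll":0,"grip":50}]'

```text
time_s: 10.87
position: [0.5211, -0.3493, 0.0327]
tcp_rot: [[0.531, 0.848, -0.006], [0.848, -0.531, 0.006], [0.002, -0.008, -1.0]]
force: [-0.3, 1.4, -0.2]
opening: 0.97
grasp_force: 0.0
```

Emit:
move_arm --increments '[{"xyz":[0,0,0],"roll":0,"grip":0},{"xyz":[0,0,0],"roll":0,"grip":0},{"xyz":[0,0,0],"roll":0,"grip":0},{"xyz":[0,0,0],"roll":0,"grip":0},{"xyz":[0,0,0],"roll":0,"grip":0}]'

```text
time_s: 11.28
position: [0.5236, -0.3527, 0.0379]
tcp_rot: [[0.533, 0.846, 0.002], [0.846, -0.533, -0.002], [-0.0, 0.002, -1.0]]
force: [-0.6, 0.3, 1.1]
opening: 0.629
grasp_force: 0.0
```

Emit:
move_arm --increments '[{"xyz":[0,0,0],"roll":0,"grip":0},{"xyz":[0,0,0],"roll":0,"grip":0},{"xyz":[0,0,0],"roll":0,"grip":0},{"xyz":[0,0,0],"roll":0,"grip":0},{"xyz":[0,0,0],"roll":0,"grip":0}]'

```text
time_s: 11.7
position: [0.523, -0.3522, 0.0366]
tcp_rot: [[0.534, 0.846, -0.0], [0.846, -0.534, 0.0], [-0.0, -0.0, -1.0]]
force: [-0.0, 0.5, 0.1]
opening: 0.25
grasp_force: 0.0
```

Emit:
move_arm --increments '[{"xyz":[0,0,0],"roll":0,"grip":0},{"xyz":[0,0,0],"roll":0,"grip":0},{"xyz":[0,0,0],"roll":0,"grip":0},{"xyz":[0,0,0],"roll":0,"grip":0}]'

```text
time_s: 12.03
position: [0.5233, -0.3525, 0.0366]
tcp_rot: [[0.534, 0.846, 0.001], [0.846, -0.534, -0.001], [-0.0, 0.001, -1.0]]
force: [1.1, -0.5, -1.5]
opening: 0.157
grasp_force: 30.0
```

Emit:
move_arm --increments '[{"xyz":[0,0,-20],"roll":0,"grip":0},{"xyz":[0,0,-30],"roll":0,"grip":0},{"xyz":[0,0,-35],"roll":0,"grip":0},{"xyz":[0,0,-30],"roll":0,"grip":0},{"xyz":[0,0,-30],"roll":0,"grip":0}]'

```text
time_s: 12.45
position: [0.522, -0.3513, 0.1819]
tcp_rot: [[0.534, 0.846, -0.002], [0.846, -0.534, 0.002], [0.001, -0.003, -1.0]]
force: [-0.1, -0.8, -4.1]
opening: 0.157
grasp_force: 30.0
```

Emit:
move_arm --increments '[{"xyz":[0,0,0],"roll":-0.123,"grip":0},{"xyz":[0,0,0],"roll":-0.123,"grip":0},{"xyz":[0,0,0],"roll":-0.123,"grip":0},{"xyz":[0,0,0],"roll":-0.123,"grip":0},{"xyz":[34.6,-0.9,0],"roll":0,"grip":0}]'

```text
time_s: 12.87
position: [0.5248, -0.3238, 0.1811]
tcp_rot: [[0.07, 0.998, 0.002], [0.997, -0.07, -0.006], [-0.006, 0.002, -1.0]]
force: [1.4, -0.6, -2.7]
opening: 0.159
grasp_force: 30.0
```

Emit:
move_arm --increments '[{"xyz":[34.6,-0.9,0],"roll":0,"grip":0},{"xyz":[34.6,-0.9,0],"roll":0,"grip":0},{"xyz":[34.6,-0.9,0],"roll":0,"grip":0},{"xyz":[34.6,-0.9,0],"roll":0,"grip":0},{"xyz":[34.6,-0.9,0],"roll":0,"grip":0}]'

```text
time_s: 13.28
position: [0.5309, -0.1426, 0.1806]
tcp_rot: [[0.071, 0.997, -0.003], [0.997, -0.071, 0.002], [0.001, -0.003, -1.0]]
force: [0.9, -0.2, -4.1]
opening: 0.156
grasp_force: 30.0
```

Emit:
move_arm --increments '[{"xyz":[34.6,-0.9,0],"roll":0,"grip":0},{"xyz":[34.6,-0.9,0],"roll":0,"grip":0},{"xyz":[34.6,-0.9,0],"roll":0,"grip":0},{"xyz":[34.6,-0.9,0],"roll":0,"grip":0},{"xyz":[34.6,-0.9,0],"roll":0,"grip":0}]'

```text
time_s: 13.7
position: [0.5386, 0.03, 0.1807]
tcp_rot: [[0.071, 0.997, -0.003], [0.997, -0.071, 0.0], [0.0, -0.003, -1.0]]
force: [1.1, 0.3, -4.0]
opening: 0.159
grasp_force: 30.0
```

Emit:
move_arm --increments '[{"xyz":[0,0,0],"roll":0,"grip":0},{"xyz":[0,0,0],"roll":0,"grip":0},{"xyz":[0,0,0],"roll":0,"grip":0}]'

```text
time_s: 13.95
position: [0.5394, 0.0282, 0.181]
tcp_rot: [[0.07, 0.998, -0.002], [0.998, -0.07, -0.0], [-0.0, -0.002, -1.0]]
force: [-0.2, -0.5, -3.3]
opening: 0.161
grasp_force: 30.0
```

```bash
python3 - <<'E'
from h import *
s=bot.read_state();p=np.array(s['position']);print(p.round(4),np.round(s['tcp_rot'],4).tolist())
for cam in ('wrist','side'):
    img,w,T=look(cam,cam+'2'); np.savez(f'pics/{cam}2.npz',w=w)
    R=np.array(s['tcp_rot']); l=(w-p)@R   # tool coords
    l=l*1000; l[...,2]-=0
    # cassette top near tool z ~ +6.6 (z_tool down): body top 30 -> tcp at 36.6
    m=(abs(l[...,0])<75)&(abs(l[...,1])<110)&(l[...,2]>0)&(l[...,2]<14)
    q=l[m]; print(cam,m.sum(), rect(q[:,:2]/1000) if m.sum()>20 else '', np.percentile(q,[0.5,99.5],axis=0).round(1).tolist())
E
```

```text
[0.5394 0.0282 0.181 ] [[0.0698, 0.9976, -0.0017], [0.9976, -0.0698, -0.0004], [-0.0005, -0.0017, -1.0]]
wrist 21487 (array([ 0.1, -9.2]), array([100.1, 140.2]), 0.0) [[-1.4, -77.9, 4.7], [49.9, 59.5, 12.8]]
side 812 (array([ -2.3, -12.2]), array([139.4, 105.4]), 89.1) [[-53.4, -81.2, 1.7], [47.0, 55.8, 13.7]]
```

View pics/wrist2.png

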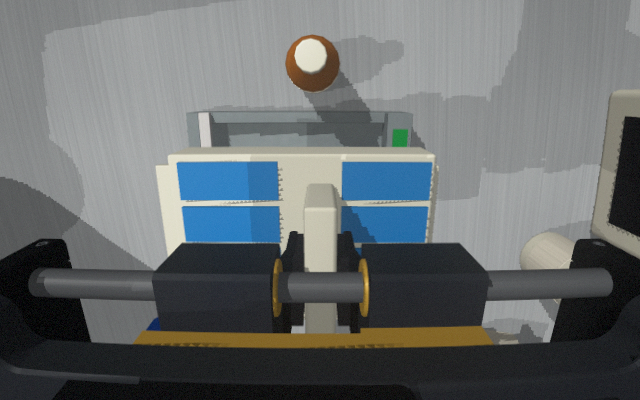

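```bash
python3 - <<'E'
from dockfit import *
w=np.load('pics/wrist2.npz')['w']
q=w.copy(); q[q[...,2]>.06]=np.nan
print('wrist2',fit(q,(513,32,0)))
# bottle excluded
b=q.copy(); b[np.hypot(b[...,0]-.538,b[...,1]-.132)<.04]=np.nan
print(fit(b,(513,32,0)))
w=np.load('pics/w1.npz')['w']; w[np.hypot(w[...,0]-.538,w[...,1]-.132)<.04]=np.nan; w[np.hypot(w[...,0]-.499,w[...,1]+.07)<.04]=np.nan
print(fit(w))
w=np.load('pics/t1.npz')['w']; w[np.hypot(w[...,0]-.538,w[...,1]-.132)<.04]=np.nan; w[np.hypot(w[...,0]-.499,w[...,1]+.07)<.04]=np.nan
print(fit(w))
E
```

```text
wrist2 (array([ 5.141e+02,  3.180e+01, -4.000e+00,  1.000e-01]), np.float64(0.79))
(array([513.4,  31.5,  -4.3,   0. ]), np.float64(0.77))
(array([ 5.136e+02,  3.170e+01, -4.200e+00, -1.000e-01]), np.float64(1.06))
(array([ 5.132e+02,  3.370e+01, -4.200e+00,  3.000e-01]), np.float64(2.09))
```

Emit:
move_arm --increments '[{"xyz":[1.7,0.2,20],"roll":0,"grip":0},{"xyz":[0,0,30],"roll":0,"grip":0},{"xyz":[0,0,25],"roll":0,"grip":0},{"xyz":[0,0,15],"roll":0,"grip":0},{"xyz":[0,0,0],"roll":0,"grip":0}]'

```text
time_s: 14.47
position: [0.5379, 0.0286, 0.0883]
tcp_rot: [[0.073, 0.997, -0.008], [0.997, -0.073, 0.001], [0.0, -0.008, -1.0]]
force: [-0.6, -0.1, -3.7]
opening: 0.161
grasp_force: 30.0
```

Emit:
move_arm --increments '[{"xyz":[0,0,0],"roll":0,"grip":0},{"xyz":[0,0,0],"roll":0,"grip":0}]'

```text
time_s: 14.63
position: [0.5415, 0.0288, 0.0924]
tcp_rot: [[0.072, 0.997, 0.002], [0.997, -0.072, -0.0], [-0.0, 0.002, -1.0]]
force: [1.3, 0.7, -3.0]
opening: 0.159
grasp_force: 30.0
```

Emit:
move_arm --increments '[{"xyz":[1,-1,5],"roll":0,"grip":0},{"xyz":[0,0,4],"roll":0,"grip":0},{"xyz":[0,0,2],"roll":0,"grip":0},{"xyz":[0,0,0],"roll":0,"grip":0},{"xyz":[0,0,0],"roll":0,"grip":0}]'

```text
time_s: 15.05
position: [0.5395, 0.031, 0.0807]
tcp_rot: [[0.071, 0.997, 0.0], [0.997, -0.071, -0.0], [-0.0, 0.0, -1.0]]
force: [-0.5, 0.0, -4.3]
opening: 0.157
grasp_force: 30.0
```

Emit:
move_arm --increments '[{"xyz":[-0.8,0,2],"roll":0,"grip":0},{"xyz":[0,0,1.5],"roll":0,"grip":0},{"xyz":[0,0,0],"roll":0,"grip":0},{"xyz":[0,0,0],"roll":0,"grip":0}]'

```text
time_s: 15.38
position: [0.5398, 0.03, 0.0773]
tcp_rot: [[0.071, 0.997, 0.001], [0.997, -0.071, -0.0], [-0.0, 0.001, -1.0]]
force: [-0.9, 0.7, -1.8]
opening: 0.159
grasp_force: 30.0
```

Emit:
move_arm --increments '[{"xyz":[0,0,0.5],"roll":0,"grip":20},{"xyz":[0,0,0],"roll":0,"grip":25},{"xyz":[0,-2,2],"roll":0,"grip":28},{"xyz":[0,-2,2],"roll":0,"grip":28},{"xyz":[0,0,0],"roll":0,"grip":28}]'

```text
time_s: 15.8
position: [0.5366, 0.0302, 0.0728]
tcp_rot: [[0.071, 0.997, 0.003], [0.997, -0.071, -0.0], [-0.0, 0.003, -1.0]]
force: [1.0, 0.1, 0.9]
opening: 0.274
grasp_force: 0.7
```

```bash
python3 - <<'E'
from h import *
s=bot.read_state();p=np.array(s['position']);print(p.round(4),s['force'])
look('side','side3')
img,w,T=look('wrist','wrist3')
a=np.radians(-4.15);D=np.array([[np.cos(a),np.sin(a)],[-np.sin(a),np.cos(a)]])
l=w*1000; xy=(l[...,:2]-[513.6,31.8])@D.T
# top of cassette along strip y 40..48
m=(xy[...,1]>37)&(xy[...,1]<48)&(abs(xy[...,0])<105)
for x0 in range(-100,105,8):
    k=m&(abs(xy[...,0]-x0)<4)
    if k.sum()>5: print(x0,k.sum(),np.percentile(l[...,2][k],[10,50,90]).round(1))
a=cv2.imread('pics/side3.png')[170:270,230:390]; cv2.imwrite('pics/side3c.png',cv2.resize(a,None,fx=4,fy=4))
E
```

```text
[0.5366 0.0302 0.0728] [1.0389758  0.0663282  0.93424324]
-100 11 [32.  32.8 33.3]
-92 210 [32.3 33.1 33.9]
-84 251 [14.5 33.  33.8]
-76 406 [13.6 29.2 33.6]
-68 186 [13.5 14.2 15.1]
-60 438 [ 13.9 152.2 161.6]
-52 77 [ 13.6 150.5 162.8]
-44 194 [44.6 45.6 48.2]
-36 260 [47.  48.6 49.7]
-28 276 [48.2 50.2 51.4]
-20 958 [ 51.3 154.3 164.8]
-12 1355 [ 53.2 156.2 165.2]
-4 1364 [ 54.6 156.2 165.1]
4 1254 [ 55.8 155.6 165.2]
12 308 [55.1 56.1 57.1]
20 312 [56.4 57.4 58.3]
28 308 [57.9 58.8 59.7]
36 349 [59.1 60.4 61.8]
44 1489 [ 62.9 155.9 165.5]
52 1446 [ 64.7 155.8 165.2]
60 1471 [ 66.2 155.6 165.4]
68 914 [ 66.9 151.  164.7]
76 390 [66.8 69.4 70.6]
84 363 [68.3 70.6 71.8]
92 68 [68.4 69.4 70.1]
100 387 [ 42.4 149.8 164.1]
```

View pics/side3c.png

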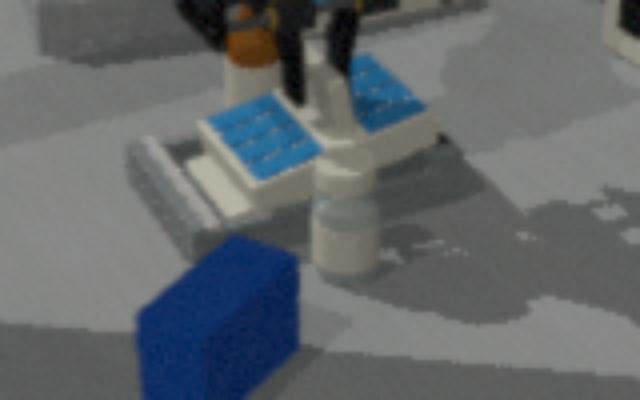

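Emit:
move_arm --increments '[{"xyz":[0,-2,0],"roll":0,"grip":26},{"xyz":[0,-2,0],"roll":0,"grip":26},{"xyz":[0,-2,0],"roll":0,"grip":26},{"xyz":[0,-2,0],"roll":0,"grip":26},{"xyz":[0,0,0],"roll":0,"grip":26}]'

```text
time_s: 16.32
position: [0.5265, 0.0311, 0.0724]
tcp_rot: [[0.071, 0.997, -0.001], [0.997, -0.071, 0.0], [0.0, -0.001, -1.0]]
force: [0.4, -0.2, 0.7]
opening: 0.261
grasp_force: 0.2
```

Emit:
move_arm --increments '[{"xyz":[0,-2,0],"roll":0,"grip":26},{"xyz":[0,-2,0],"roll":0,"grip":26},{"xyz":[0,0,0],"roll":0,"grip":26},{"xyz":[0,0,0],"roll":0,"grip":26}]'

```text
time_s: 16.65
position: [0.5229, 0.0313, 0.0725]
tcp_rot: [[0.071, 0.997, -0.001], [0.997, -0.071, 0.0], [0.0, -0.001, -1.0]]
force: [-0.7, -0.4, 0.4]
opening: 0.265
grasp_force: 0.2
```

```bash
cat > cas.py <<'E'
from h import *
def cas(tag):
    s=bot.read_state();p=np.array(s['position']);print(p.round(4),np.round(s['force'],1),s['grasp_force'])
    img,w,T=look('wrist',tag)
    a=np.radians(-4.15);D=np.array([[np.cos(a),np.sin(a)],[-np.sin(a),np.cos(a)]])
    l=w*1000; xy=(l[...,:2]-[513.6,31.8])@D.T; z=l[...,2]
    m=(xy[...,1]>32)&(xy[...,1]<49)&(abs(xy[...,0])<84)&(z<82)&(z>36)
    x,h=xy[...,0][m],z[m]
    for _ in range(4):
        c=np.polyfit(x,h,1); r=abs(h-np.polyval(c,x)); x,h=x[r<2.5],h[r<2.5]
    t=np.arctan(c[0]); e0,e1=np.percentile(x,[.5,99.5])
    m2=m&(abs(z-np.polyval(c,xy[...,0]))<2.5)
    m3=(abs(z-np.polyval(c,xy[...,0]))<2.5)&(abs(xy[...,0]-20)<30)&(abs(xy[...,1])<60)
    print('tilt deg',np.degrees(t).round(2),'rad',t.round(3),'top -x edge',e0.round(1),'+x edge',e1.round(1),'z at them',np.polyval(c,[e0,e1]).round(1),'ymax',np.percentile(xy[...,1][m3],99.5).round(1))
    # tip from -x top edge of body at cassette (-70,30): to (-88,0)
    for nm,e,cx in(('from-',e0,-70),('from+',e1,70)):
        E=np.array([e,np.polyval(c,e)]); d=np.array([-88-cx,-30]); R=np.array([[np.cos(t),-np.sin(t)],[np.sin(t),np.cos(t)]])
        print(nm,'tip',(E+R@d).round(1),'far',(E+R@np.array([79-cx,-30])).round(1))
E
python3 -c "
from cas import *
cas('wrist4')"
```

```text
[0.5229 0.0313 0.0725] [-0.7 -0.4  0.4] 0.18936251057311893
tilt deg 9.52 rad 0.166 top -x edge -60.2 +x edge 74.4 z at them [46.2 68.8] ymax 49.7
from- tip [-73.   13.6] far [91.7 41.3]
from+ tip [-76.4  13.1] far [88.3 40.7]
```

Emit:
move_arm --increments '[{"xyz":[0,-2,0],"roll":0,"grip":26},{"xyz":[0,-2,0],"roll":0,"grip":26},{"xyz":[0,-2,0],"roll":0,"grip":26},{"xyz":[0,0,0],"roll":0,"grip":26},{"xyz":[0,0,0],"roll":0,"grip":26}]'

```text
time_s: 17.12
position: [0.5167, 0.0318, 0.0725]
tcp_rot: [[0.071, 0.997, -0.001], [0.997, -0.071, 0.0], [0.0, -0.001, -1.0]]
force: [0.3, -0.4, -0.1]
opening: 0.261
grasp_force: 0.0
```

Emit:
move_arm --increments '[{"xyz":[0,-1.5,0],"roll":0,"grip":26},{"xyz":[0,-1.5,0],"roll":0,"grip":26},{"xyz":[0,-1.5,0],"roll":0,"grip":26},{"xyz":[0,0,0],"roll":0,"grip":26},{"xyz":[0,0,0],"roll":0,"grip":26}]'

```text
time_s: 17.53
position: [0.5159, 0.0316, 0.0734]
tcp_rot: [[0.071, 0.997, 0.006], [0.997, -0.071, -0.001], [-0.0, 0.006, -1.0]]
force: [4.7, -0.1, 1.6]
opening: 0.259
grasp_force: 2.6
```

```bash
python3 -c "
from cas import *
cas('wrist5')"
```

```text
[0.5159 0.0316 0.0734] [ 4.7 -0.1  1.6] 2.5714116892777383
tilt deg 6.76 rad 0.118 top -x edge -66.5 +x edge 68.0 z at them [45.7 61.7] ymax 49.6
from- tip [-80.9  13.8] far [85.  33.5]
from+ tip [-85.3  13.3] far [80.5 33. ]
```

Emit:
move_arm --increments '[{"xyz":[0,2,0],"roll":0,"grip":35},{"xyz":[0,0,0],"roll":0,"grip":45},{"xyz":[0,0,0],"roll":0,"grip":45},{"xyz":[0,0,-15],"roll":0,"grip":45},{"xyz":[0,0,-25],"roll":0,"grip":45}]'

```text
time_s: 18.0
position: [0.5113, 0.0323, 0.1104]
tcp_rot: [[0.071, 0.997, -0.01], [0.997, -0.071, 0.001], [0.001, -0.01, -1.0]]
force: [0.2, -0.5, 0.4]
opening: 0.439
grasp_force: 0.0
```

Emit:
move_arm --increments '[{"xyz":[0,0,-20],"roll":0,"grip":0},{"xyz":[0,18,0],"roll":0,"grip":0},{"xyz":[0,20,0],"roll":0,"grip":0},{"xyz":[0,16,0],"roll":0,"grip":0},{"xyz":[0,0,0],"roll":0,"grip":0}]'

```text
time_s: 18.42
position: [0.5715, 0.0275, 0.1327]
tcp_rot: [[0.071, 0.997, 0.003], [0.997, -0.071, -0.001], [-0.0, 0.003, -1.0]]
force: [0.0, -0.1, -0.2]
opening: 0.158
grasp_force: 0.0
```

Emit:
move_arm --increments '[{"xyz":[0,0,0],"roll":0,"grip":0},{"xyz":[0,0,0],"roll":0,"grip":0},{"xyz":[0,0,0],"roll":0,"grip":0}]'

```text
time_s: 18.67
position: [0.5667, 0.0283, 0.132]
tcp_rot: [[0.071, 0.997, -0.003], [0.997, -0.071, 0.0], [0.0, -0.004, -1.0]]
force: [-0.3, 0.3, -1.0]
opening: 0.017
grasp_force: 0.0
```

```bash
python3 -c "
from cas import *
cas('wrist6')"
```

```text
[0.5667 0.0283 0.132 ] [-0.3  0.3 -1. ] 0.0
tilt deg 6.21 rad 0.108 top -x edge -63.4 +x edge 69.2 z at them [46.5 61. ] ymax 49.6
from- tip [-78.1  14.8] far [88.  32.8]
from+ tip [-84.6  14. ] far [81.4 32.1]
```

Emit:
move_arm --increments '[{"xyz":[0,3,25],"roll":0,"grip":0},{"xyz":[0,0,25],"roll":0,"grip":0},{"xyz":[0,0,12],"roll":0,"grip":0},{"xyz":[0,0,3],"roll":0,"grip":0},{"xyz":[0,0,0],"roll":0,"grip":0}]'

```text
time_s: 19.13
position: [0.5704, 0.028, 0.0666]
tcp_rot: [[0.071, 0.997, -0.003], [0.997, -0.071, 0.0], [0.0, -0.003, -1.0]]
force: [-0.1, -1.0, -0.3]
opening: 0.004
grasp_force: 0.0
```

Emit:
move_arm --increments '[{"xyz":[0,0,3],"roll":0,"grip":0},{"xyz":[0,0,3],"roll":0,"grip":0},{"xyz":[0,0,3],"roll":0,"grip":0},{"xyz":[0,0,0],"roll":0,"grip":0}]'

```text
time_s: 19.47
position: [0.5724, 0.0277, 0.0589]
tcp_rot: [[0.071, 0.997, 0.001], [0.997, -0.071, -0.0], [-0.0, 0.001, -1.0]]
force: [-0.3, 0.0, 0.1]
opening: 0.007
grasp_force: 0.0
```

Emit:
move_arm --increments '[{"xyz":[0,0,3],"roll":0,"grip":0},{"xyz":[0,0,3],"roll":0,"grip":0},{"xyz":[0,0,3],"roll":0,"grip":0},{"xyz":[0,0,0],"roll":0,"grip":0}]'

```text
time_s: 19.8
position: [0.5712, 0.0279, 0.0489]
tcp_rot: [[0.071, 0.997, -0.002], [0.997, -0.071, 0.0], [0.0, -0.002, -1.0]]
force: [0.2, -0.2, 0.7]
opening: 0.003
grasp_force: 0.0
```

Emit:
move_arm --increments '[{"xyz":[0,0,3],"roll":0,"grip":0},{"xyz":[0,0,2],"roll":0,"grip":0},{"xyz":[0,0,2],"roll":0,"grip":0},{"xyz":[0,0,0],"roll":0,"grip":0},{"xyz":[0,0,0],"roll":0,"grip":0}]'

```text
time_s: 20.22
position: [0.5717, 0.0278, 0.0424]
tcp_rot: [[0.071, 0.997, -0.0], [0.997, -0.071, 0.0], [0.0, -0.0, -1.0]]
force: [0.1, -0.2, 1.0]
opening: 0.007
grasp_force: 0.6
```

Emit:
move_arm --increments '[{"xyz":[0,0,1.5],"roll":0,"grip":0},{"xyz":[0,0,1.5],"roll":0,"grip":0},{"xyz":[0,0,0],"roll":0,"grip":0},{"xyz":[0,0,0],"roll":0,"grip":0}]'

```text
time_s: 20.55
position: [0.5717, 0.0278, 0.0423]
tcp_rot: [[0.071, 0.998, 0.0], [0.998, -0.071, -0.0], [-0.0, 0.0, -1.0]]
force: [-5.0, -0.2, 20.3]
opening: 0.004
grasp_force: 10.1
```

```bash
python3 -c "
from cas import *
cas('wrist7')"
```

```text
[0.5717 0.0278 0.0423] [-5.  -0.2 20.3] 10.097774569876492
tilt deg 0.17 rad 0.003 top -x edge -64.0 +x edge 70.0 z at them [43.7 44.1] ymax 49.5
from- tip [-81.9  13.7] far [85.1 14.2]
from+ tip [-87.9  13.7] far [79.1 14.2]
```

View pics/wrist7.png

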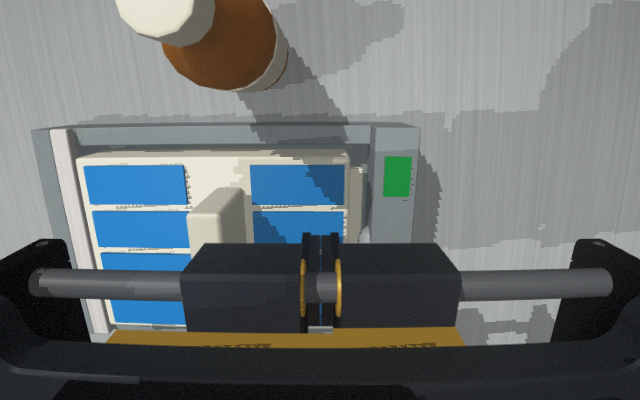

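The cassette lies flat in the bay, with its flange end at pixel (355, 200) beside the end wall and ball. Next I withdraw straight up and check.

Emit:
move_arm --increments '[{"xyz":[0,0,-10],"roll":0,"grip":0},{"xyz":[0,0,-25],"roll":0,"grip":0},{"xyz":[0,0,-35],"roll":0,"grip":0},{"xyz":[0,0,-40],"roll":0,"grip":0},{"xyz":[0,0,-20],"roll":0,"grip":0}]'

```text
time_s: 21.02
position: [0.5738, 0.0276, 0.1735]
tcp_rot: [[0.071, 0.997, 0.006], [0.997, -0.071, -0.001], [-0.0, 0.006, -1.0]]
force: [0.6, 0.2, 0.8]
opening: 0.002
grasp_force: 0.0
```

Emit:
move_arm --increments '[{"xyz":[0,0,0],"roll":0,"grip":0},{"xyz":[0,0,0],"roll":0,"grip":0},{"xyz":[0,0,0],"roll":0,"grip":0}]'

```text
time_s: 21.27
position: [0.5709, 0.0279, 0.1686]
tcp_rot: [[0.071, 0.997, -0.002], [0.997, -0.071, 0.0], [0.0, -0.002, -1.0]]
force: [0.2, -0.1, 0.1]
opening: 0.003
grasp_force: 0.0
```

```bash
python3 -c "
from cas import *
cas('wrist8')
i,w,T=look('top','top8')
m=(np.hypot(w[...,0]-.547,w[...,1]-.359)<.08)&(w[...,2]>.06)&(w[...,2]<.09);print(rect(w[m][:,:2]),np.median(w[m][:,2]))"
```

```text
[0.5709 0.0279 0.1686] [ 0.2 -0.1  0.1] 0.0
tilt deg 0.07 rad 0.001 top -x edge -64.8 +x edge 71.2 z at them [43.3 43.5] ymax 49.5
from- tip [-82.8  13.3] far [84.2 13.5]
from+ tip [-86.8  13.3] far [80.2 13.5]
(array([547.4, 359.9]), array([50.6, 98.1]), 75.7) 0.07450259126679837
```

View pics/wrist8.png

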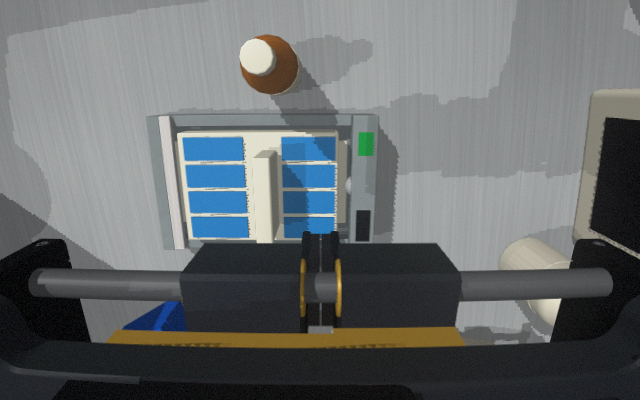

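The cassette stays flat in the bay with nothing touching it, and the ball shows over the flange at (349, 186). The carton stands in the basket, so I'm handing in.

```bash
python3 -c "
from rig import bot
print(bot.hand_in())"
```

```text
the job is handed in; nothing more can be done
None
```

I handed the job in at about 21 s of robot time; the hand-in gave no verdict, but my last camera check showed the carton standing in the basket, the cassette lying flat in the bay with its flange below the ball, and the gripper clear of everything.

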